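Change the microtome from trimming to sectioning

ROBOT

A 6-joint arm with a two-finger parallel gripper is mounted at the origin on the work surface. World frame = base frame: x ahead of the robot, y to its left, z up, the work surface at z = 0. Lengths are in mm, angles in rad, forces in N, time in s.
With the tool pointing down it reaches from about 350 to 925 mm from the base axis. Payload 6.4 kg.
Tool frame: the origin (TCP) lies at the very end of the fingers, on their centre line; the grasp point (between the pads) lies 19 mm behind it; z points along the fingers, y is the line along which they close (so a half turn about z gives the same grasp; the last joint's range is limited). The gripper opens to 85 mm and grips with 20 to 120 N. Pads are 22 mm wide; open, the fingers measure 114 mm over their backs; the gripper's body (76 mm by 85 mm) begins 54 mm behind the grasp point. The pads swing forward as they close: fully open they stand 13 mm farther back than shut.
Start: joints at [-1.413, 0.245, 1.558, -0, 1.339, -0.174], TCP at [211.74, -614.557, 231.29] pointing down, gripper open.
Joint ranges: [-3.13, 3.13], [-1.02, 2.26], [0.13, 2.54], [-0.95, 4.09], [0.21, 2.88], [-2.74, 2.74]. Speed limits (rad/s): [2.57, 2.57, 3.14, 3.14, 3.14, 3.14].

INTERFACE

Orientations are given as a rotation vector (axis times angle).
In Python, from workcell import * gives the robot as it stands.
- The arm moves only by the tool move_arm, never from a script. Its argument "deltas" is a list of rows, each a list of 3 entries, a list of its own where there are three numbers: the finger opening in mm, from 0 to 85.4, then the shift along the tool's x, y, z in mm, then the turn, a rotation vector about the tool's x, y, z in rad. In form: [[fingers, [tx, ty, tz], [rx, ry, rz]], ...]. A call has 1 to 8 rows; each row is the pose to reach, as a shift and turn from the pose commanded when the call began, along the tool's axes at that moment; what a row does not reach only later rows make up. A row lasts 1/12 s, in which the tool goes at most 41.7 mm and 7.16 degrees, less where a joint would pass 70% of its speed; a pose out of reach is approached as far as the arm can. A call with a gripper value outside its range is refused whole. The fingers move at their own pace and stop on an object; the grip force is fixed at half the most. Time passes only in rows, so rows that repeat a pose let the fingers close. It gives the time, the measured TCP pose, the force, the opening and the grip force at its end, in the units of the state.
- read_state(): the state, without advancing time (a new reading comes with each control period).
- read_camera(name): name is "scene" or "side" or "wrist"; returns (picture, depth): 400x640x3 uint8, red, green, blue; 400x640 float32, mm along the optical axis (not along the pixel's ray), 0 where there is no reading.
- camera_info(name): a dict with "camera_matrix" (3x3 intrinsics, pixels), "origin" and "rotation" of the camera in the world. Camera axes: x right, y down, z forward; pixel columns grow to the right and rows downward; lengths in mm; the calibration is good to about 2 mm. A picture is of the moment at which its call begins: read the wrist's pose just before it. camera_info takes no time and is no camera call; for the wrist camera it gives the pose at the moment of the call.
- close_job(): hands the job in; it is judged then, once.
The state is a dict: "time": time; "q": joint angles; "dq": joint speeds; "effort": joint torques, N m; "tool_pos": TCP position; "orientation": TCP orientation; "ft_force": force on the tool from outside, world axes, zero at the start; "torque": the same for the moment, N m; "gripper_width": opening from 0.0 (shut) to 1.0 (fully open); "finger_force": force on a finger pad.
Only numpy, scipy, OpenCV 4.12 (cv2) and the standard library are available. Lean on these libraries where they do the work, as an engineer would, in place of code of your own. Each camera call takes 0.05 s, during which the arm holds its last target. There are 200 camera calls.

TASK

Change the microtome over from trimming to sectioning, on top of its housing: push the black-tipped mode lever right over towards the machine's rear, onto its red side, and turn the section-thickness dial by pushing its blue finger post sideways with a fingertip until the white index line points at the middle of the red marker on the scale. Only push, and gently: do not pinch or grip the lever or the dial, and leave everything that lies on the machine and the bench where it is.

Things in the scene. Friction and masses are not known exactly. Their poses are not given: they have to be found in the camera images.
- microtome: White rotary microtome, fixed. Origin on the bench under the dial's axis; x points to its rear, y to its left, z up. Housing x -85 to 245, y -185 to 75; flat top deck at height 255 (overhangs 5), rim 8 high round its rear half (x over 83). Handwheel on the right to y -272, coarse wheel on the left to y 117, both under 215 high. Knife bed with specimen head in front to x -282, under 235 high.
- dial_axis (a point): Point on the vertical axis of the section-thickness dial, at the level of the dial's flat upper face (10 above the deck). The dial is a black disc, diameter 82, with a knurled edge and a small bright cap in its middle.
- thickness_dial (a joint): Angle of the dial (rad), growing counter-clockwise seen from above; at 0 the index line points to the machine's rear (+x of the microtome); stops at -1.55 and 1.55; starts within 0.3 of 0. Plain friction (0.10 N m, about 3.3 N of sideways push at the post): it turns only while pushed and stays where it is left.
- dial_index (a point): Outer end of the white index line (4 wide, 27 long) painted on the dial's black upper face, 40 from the axis. Its x axis points radially outward along the index line, y to the left of that, z up.
- finger_post (a point): Top centre of the dial's blue finger post: an upright round peg, diameter 13, standing on the dial 30 from the axis, exactly opposite the index line; its top is 25 above the dial's face (35 above the deck). Pushed sideways with a fingertip it turns the dial.
- red_marker: Red magnet button, diameter 10, height 6, fixed on the white scale ring at the end of a long black scale line. Origin at the centre of its underside, 56 from the dial's axis, 4 above the deck. The ring (outer diameter 122, 4 thick, a line every 10 degrees) surrounds the dial; the marker lies 0.6 to 1.15 rad to one side or the other of the machine's rearward direction.
- yellow_marker: Yellow marker button of the same size (another operator's setting), at the line 100 degrees away from the red one; origin likewise.
- mode_lever (a joint): Angle of the mode lever (rad): 0 = leaning 0.55 to the machine's front, at its stop (trimming, yellow patch on the deck), 0.55 upright, 1.10 = leaning to the rear, at the other stop (sectioning, red patch). Starts at 0 to 0.15. Plain friction (0.12 N m, about 2.7 N at the paddle): it stays where it is left.
- lever_pivot (a point): Pivot of the lever, 125 to the right of the dial's axis, 12 above the deck, in a small grey bracket (34 long, 28 wide, 16 high). The pivot's axis is the microtome's y axis, so the lever swings towards the machine's rear or front.
- lever_tip (a point): Centre of the upper end of the lever, 56 from the pivot. The lever is a steel stem 7 thick with a black paddle at its end, 20 wide (along the pivot axis), 9 thick, 24 long along the lever (its middle 44 from the pivot).
- slide_rack: Black rack 70 x 130 with upright glass slides, 82 high, loose on the rear of the microtome's deck. Origin at the centre of its underside.
- wax_block: Blue cassette with a wax block, 40 x 28 x 13, loose on the deck behind the dial. Origin under its centre.
- blade_dispenser: Grey blade dispenser, 62 x 26 x 15, loose on the deck behind the lever. Origin under its centre.
- reagent_bottle: Amber bottle, diameter 68, height 170, loose on the bench. Origin under its centre.
- slide_box: Blue slide box, 97 x 177 x 36, loose on the bench. Origin under its centre.
- forceps: Steel forceps 130 long, lying on the bench along their x axis. Origin at the middle.
- section_brush: Fine brush with a blue handle, 166 long, 9 thick, lying on the bench along its x axis. Origin at its middle.
- stain_jar: Empty glass jar, diameter 64, height 75, loose on the bench. Origin under its centre.

How it is judged (in metres and radians):
At the end, for the whole second after the job is handed in: The mode lever leans to the rear (joint above 0.95 of 1.10 rad), and the dial is at rest with the line of its index passing within 3 mm of the red marker's centre (about 3 degrees) (y of red_marker in the frame of dial_index between -0.003 and 0.003 m and x of red_marker in the frame of dial_index above 0 m and value of joint mode_lever above 0.95 rad and velocity of joint thickness_dial between -0.02 and 0.02 rad/s); the robot touches nothing.
It fails at once if something loose on the microtome's deck is shifted or lifted by more than 10 mm (distance of any of slide_rack, wax_block, blade_dispenser from where it was at the start of the episode above 0.01 m).
It fails at once if something loose on the bench is shifted or lifted by more than 10 mm (distance of any of reagent_bottle, slide_box, forceps, section_brush, stain_jar from where it was at the start of the episode above 0.01 m).
It fails at once if the dial is pinched or pushed hard (more than 20 N between the fingers and its finger post or disc) (contact force between the fingers and thickness_dial above 20 N).
It fails at once if the lever is pinched or pushed hard (more than 25 N between the fingers and it) (contact force between the fingers and mode_lever above 25 N).
It also fails if it takes over 53 s, if anything falls off the work surface, if the arm or the gripper's body presses on something with over 40 N, if the wrist force passes 120 N, or if a joint passes its speed limit or range.

## Working session

There is one attempt and no reset: what is moved stays moved. The work goes in short steps, Python scripts to look and compute and a tool call to move; the robot and the scene stay as the last step left them, time stands still between calls to the robot, and variables do not carry over. Pictures are saved under pics/ and viewed, at most 10 in all, crops included, and the job is handed in when it is done.

Besides the shell and the picture viewer there is one more tool, called after "Request:" as name([rows], argument=value, ...), one row to a line, values as JSON. move_arm: Moves the arm, as the interface text tells. Its arguments: {"type":"object","properties":{"deltas":{"type":"array","items":{"type":"array"}}},"required":["deltas"]}

```bash
mkdir -p pics
cat > h.py <<'E'
from workcell import *
import numpy as np, cv2
def snap(n,f):
    ci=camera_info(n); im,d=read_camera(n)
    np.savez('pics/'+f+'.npz',im=im,d=d,K=ci['camera_matrix'],o=ci['origin'],R=ci['rotation'])
    cv2.imwrite('pics/'+f+'.png',im[:,:,::-1]); return im,d,ci
def load(f): return np.load('pics/'+f+'.npz')
def ray(c,u,v):
    r=np.array(c['R'])@np.linalg.inv(c['K'])@np.array([u,v,1.]); return np.array(c['o']).ravel(),r
def onz(c,u,v,z):
    o,r=ray(c,u,v); return o+r*(z-o[2])/r[2]
def dep(c,u,v):
    o,r=ray(c,u,v); return o+r*c['d'][int(v),int(u)]
E
python3 - <<'E'
from h import *
for n in ['scene','side']:
    im,d,ci=snap(n,n+'0'); print(n,np.round(ci['origin']),np.round(ci['rotation'],2).tolist())
a=cv2.imread('pics/scene0.png');b=cv2.imread('pics/side0.png')
s=read_state();print(s['tool_pos'],s['orientation'],s['gripper_width'],s['time'])
E
```

```text
scene [1372. -102. 1437.] [-1.99, -1.72, 0.53]
side [ 429. -961. 1211.] [-2.37, 0.11, -0.04]
[ 211.66697196 -614.01964611  230.28926936] [-3.09669120e+00 -5.18530049e-01 -3.84066285e-05] 0.9991922551943603 0.1
```

View pics/scene0.png

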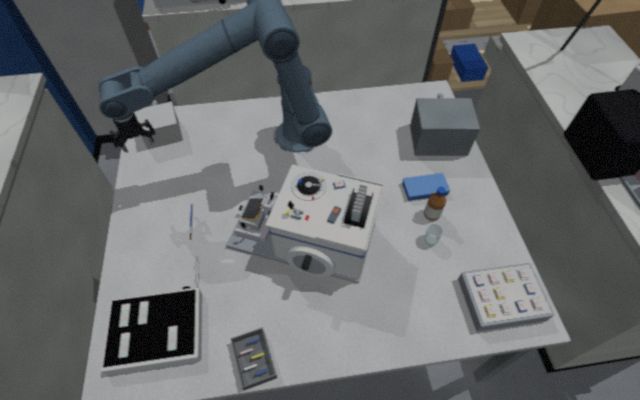

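View pics/side0.png

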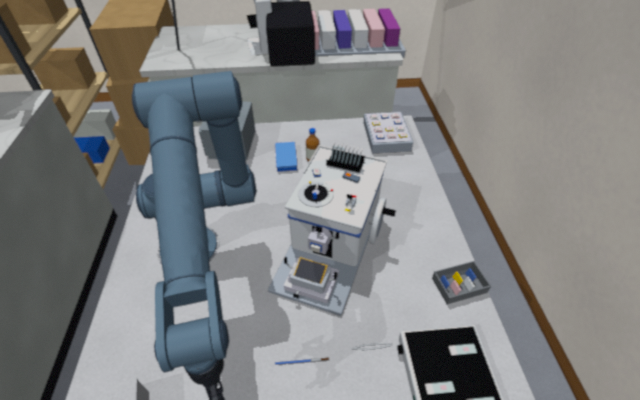

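The dial is at scene (308,186) and side (316,193). The lever is at scene (297,213) and side (350,203), and the slide rack is behind them. The camera rotation is a rotation vector, so I'll fix the helper and enlarge both views.

```bash
sed -i "s/r=np.array(c\['R'\])@/r=cv2.Rodrigues(np.array(c['R'],float))[0]@/" h.py
python3 - <<'E'
from h import *
a=cv2.imread('pics/scene0.png')[160:250,260:390];b=cv2.imread('pics/side0.png')[140:230,280:410]
f=lambda x:cv2.resize(x,(780,540),interpolation=cv2.INTER_CUBIC)
cv2.imwrite('pics/c1.png',np.vstack([cv2.resize(x,(433,300),interpolation=cv2.INTER_CUBIC) for x in(a,b)]))
c=load('scene0');s=load('side0')
for n,C,P in(('sc',c,[(308,186),(297,213),(358,205),(374,186),(294,170)]),('si',s,[(316,193),(350,203),(345,160)])):
    for u,v in P: print(n,u,v,np.round(onz(C,u,v,255)),np.round(dep(C,u,v)))
E
```

```text
sc 308 186 [493. -13. 255.] [500. -14. 264.]
sc 297 213 [599. -64. 255.] [610. -64. 273.]
sc 358 205 [596. 143. 255.] [637. 130. 318.]
sc 374 186 [526. 214. 255.] [526. 214. 256.]
sc 294 170 [415. -53. 255.] [412. -53. 251.]
si 316 193 [495. -11. 255.] [493. -46. 291.]
si 350 203 [605. -68. 255.] [606. -68. 255.]
si 345 160 [618. 154. 255.] [617. 151. 257.]
```

View pics/c1.png

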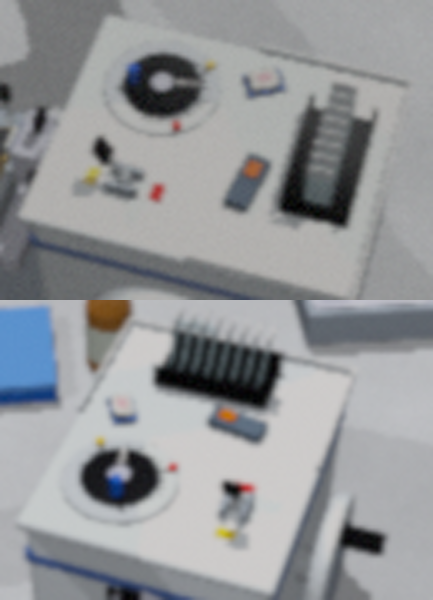

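The red marker lies to the right of the machine's rear and the yellow one to the left. The index points roughly rearward, with the post in front. I'll shut the fingers, rise and go above the machine for a wrist view.

Request:
move_arm([
  [0,[0,0,-250],[0,0,0]],
  [0,[0,0,-250],[0,0,0]],
  [0,[0,0,-250],[0,0,0]],
  [0,[0,0,-250],[0,0,0]],
  [0,[0,0,-250],[0,0,0]],
  [0,[0,0,-250],[0,0,0]],
  [0,[472,-423,-250],[0,0,0]],
  [0,[472,-423,-250],[0,0,0]],
])

```text
time: 0.77
tool_pos: [252.0, -542.8, 484.3]
orientation: [3.094, 0.513, 0.001]
ft_force: [0.2, -0.5, -1.0]
gripper_width: -0.001
finger_force: 0.0
```

Run:
```python
from h import *
s=read_state();print(s['tool_pos'],s['orientation'],s['gripper_width'],s['time'],s['q'],s['ft_force'])
ci=camera_info('wrist');print(ci)
```

```text
[ 251.99905706 -542.80981856  484.34680099] [3.09389417e+00 5.13166341e-01 9.31042824e-04] -0.0006911128179520672 0.7667 [-1.32550221e+00  3.70332049e-02  1.33830450e+00  1.55723715e-04
  1.76079559e+00 -8.34116897e-02] [ 0.24272487 -0.45902681 -1.0163012 ]
{'camera_matrix': array([[352.83383164,   0.        , 319.97433226],
       [  0.        , 352.83383164, 200.82598973],
       [  0.        ,   0.        ,   1.        ]]), 'origin': array([ 319.60192668, -518.23524809,  627.77341494]), 'rotation': array([ 2.34736655, -1.67994308, -0.2439585 ])}
```

Request:
move_arm([
  [0,[373,-378,50],[0,0,0]],
  [0,[373,-378,50],[0,0,0]],
  [0,[373,-378,50],[0,0,0]],
  [0,[373,-378,50],[0,0,0]],
  [0,[373,-378,50],[0,0,0]],
  [0,[373,-378,50],[0,0,0]],
  [0,[373,-378,50],[0,0,0]],
  [0,[373,-378,50],[0,0,0]],
])

```text
time: 1.43
tool_pos: [396.0, -240.5, 449.5]
orientation: [-3.098, -0.518, 0.0]
ft_force: [1.2, 0.1, 0.6]
gripper_width: -0.003
finger_force: 0.0
```

Request:
move_arm([
  [0,[146,-148,20],[0,0,0]],
  [0,[146,-148,20],[0,0,0]],
  [0,[146,-148,20],[0,0,0]],
  [0,[146,-148,20],[0,0,0]],
  [0,[146,-148,20],[0,0,0]],
  [0,[146,-148,20],[0,0,0]],
])

```text
time: 1.93
tool_pos: [486.6, -49.1, 428.5]
orientation: [-3.093, -0.532, 0.002]
ft_force: [-0.4, 0.0, -0.2]
gripper_width: 0.001
finger_force: 0.0
```

Run:
```python
from h import *
im,d,ci=snap('wrist','w0')
s=read_state();print(s['tool_pos'],s['orientation'],s['time'],ci)
```

```text
[485.98232787 -51.66890201 428.86693625] [-3.09539648e+00 -5.28698974e-01  2.82411783e-03] 1.9833 {'camera_matrix': array([[352.83383164,   0.        , 319.97433226],
       [  0.        , 352.83383164, 200.82598973],
       [  0.        ,   0.        ,   1.        ]]), 'origin': array([554.36406524, -24.91136982, 571.96330131]), 'rotation': array([ 2.36080742, -1.66653164, -0.25271386])}
```

View pics/w0.png

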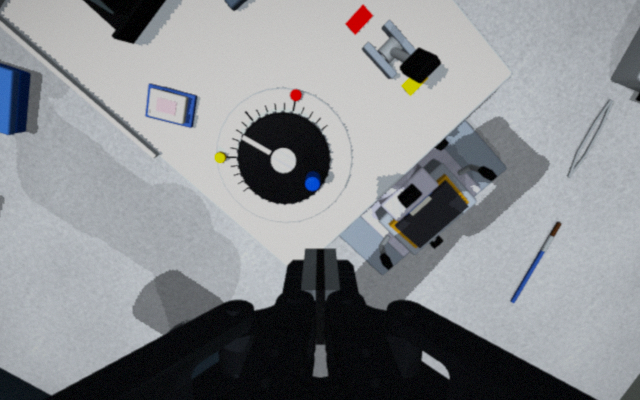

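The wrist view shows the dial cap at (284,160), red marker (296,95), yellow (221,157), blue post (312,184) and the index line towards (243,137). The lever paddle is at (421,66), yellow patch (411,87) and red patch (359,19).

```bash
cat >> h.py <<'E'
def blob(c,lo,hi,roi,z):
    h=cv2.cvtColor(c['im'],cv2.COLOR_RGB2HSV);m=cv2.inRange(h,np.array(lo),np.array(hi))
    k=np.zeros_like(m);x0,x1,y0,y1=roi;k[y0:y1,x0:x1]=m[y0:y1,x0:x1]
    n,l,st,ce=cv2.connectedComponentsWithStats(k)
    i=1+np.argmax(st[1:,4]);return ce[i],st[i,4],onz(c,*ce[i],z)
E
python3 - <<'E'
from h import *
c=load('w0');p=lambda *a:print(*[np.round(x,1) for x in a])
roi=(200,360,80,220)
red=blob(c,(170,120,80),(180,255,255),roi,264);red2=blob(c,(0,150,80),(8,255,255),roi,264)
p('red',*red);p('red2',*red2)
yel=blob(c,(20,120,80),(35,255,255),roi,264);p('yel',*yel)
post=blob(c,(105,120,60),(130,255,255),roi,288);p('post',*post)
cap=blob(c,(0,0,110),(180,80,255),(270,298,147,174),266);p('cap',*cap)
ro=blob(c,(0,120,80),(180,255,255),(340,378,0,40),255);p('redpatch',*ro)
yp=blob(c,(20,120,80),(35,255,255),(395,430,70,100),255);p('yelpatch',*yp)
blk=blob(c,(0,0,0),(180,255,50),(395,450,40,88),300);p('paddle',*blk)
p('paddle depth',dep(c,421,66),dep(c,284,160),dep(c,330,60),dep(c,300,208))
h=cv2.cvtColor(c['im'],cv2.COLOR_RGB2HSV)
cv2.imwrite('pics/c2.png',cv2.resize(c['im'][0:220,200:460,::-1],(780,660))[:600])
ys,xs=np.where(c['im'][130:155,236:275].min(2)>110)
W=np.array([onz(c,x+236,y+130,265)[:2] for x,y in zip(xs,ys)]);cc=cap[2][:2]
r=np.hypot(*(W-cc).T);k=(r>14)&(r<40);W=W[k];v=W.mean(0)-cc;p('idx',len(W),np.arctan2(v[1],v[0]).round(3))
for n,b in(('red',red if red[1]>red2[1] else red2),('yel',yel),('post',post)):
    v=b[2][:2]-cc;print(n,np.hypot(*v),np.arctan2(v[1],v[0]))
E
```

```text
Traceback (most recent call last):
numpy._core._exceptions._UFuncNoLoopError: ufunc 'multiply' did not contain a loop with signature matching types (dtype('<U3'), dtype('float64')) -> None
```

```bash
cat > m.py <<'E'
from h import *
import sys
c=load(sys.argv[1]);p=lambda n,*a:print(n,*[np.round(x,3) for x in a])
if len(sys.argv)>2: roi=tuple(map(int,sys.argv[2].split(',')))
else: roi=(200,360,80,220)
red=max([blob(c,a,b,roi,264) for a,b in(((168,120,80),(180,255,255)),((0,150,80),(8,255,255)))if cv2.inRange(cv2.cvtColor(c['im'],cv2.COLOR_RGB2HSV),a,b)[roi[2]:roi[3],roi[0]:roi[1]].any()],key=lambda b:b[1]);p('red',*red)
yel=blob(c,(20,120,80),(35,255,255),roi,264);p('yel',*yel)
post=blob(c,(105,120,60),(130,255,255),roi,288);p('post',*post)
E
python3 - <<'E'
import sys;sys.argv=['m','w0']
exec(open('m.py').read())
cap=blob(c,(0,0,110),(180,80,255),(270,298,147,174),266);p('cap',*cap)
ro=blob(c,(0,120,80),(180,255,255),(340,378,0,40),255);p('redpatch',*ro)
yp=blob(c,(20,120,80),(35,255,255),(395,430,70,100),255);p('yelpatch',*yp)
blk=blob(c,(0,0,0),(180,255,50),(395,450,40,88),300);p('paddle',*blk)
p('depths',dep(c,421,66),dep(c,284,160),dep(c,330,60),dep(c,300,208))
cv2.imwrite('pics/c2.png',cv2.resize(c['im'][0:200,200:460,::-1],(780,600)))
ys,xs=np.where(c['im'][130:155,236:275].min(2)>110)
W=np.array([onz(c,x+236,y+130,265)[:2] for x,y in zip(xs,ys)]);cc=cap[2][:2]
r=np.hypot(*(W-cc).T);k=(r>14)&(r<40);W=W[k];v=W.mean(0)-cc;p('idx',len(W),np.arctan2(v[1],v[0]).round(3))
for n,b in(('red',red),('yel',yel),('post',post),('redp',ro),('yelp',yp)):
    v=b[2][:2]-cc;print(n,np.hypot(*v),np.arctan2(v[1],v[0]))
E
```

```text
red [295.294  94.694] 85 [545.756  -5.174 264.   ]
yel [219.848 157.02 ] 99 [473.682  40.859 264.   ]
post [312.162 181.49 ] 259 [485.78  -41.559 288.   ]
cap [282.969 160.031] 509 [490.162 -12.399 266.   ]
redpatch [358.692  19.201] 399 [618.394 -34.598 255.   ]
yelpatch [411.351  85.308] 211 [585.914 -95.529 255.   ]
paddle [419.722  64.835] 820 [596.309 -85.493 300.   ]
depths [593.239 -82.73  317.412] [490.587 -13.26  266.461] [581.562 -23.222 255.736] [450.753 -40.946 258.479]
idx 157 1.388
red 56.06212167156385 0.12923494275233607
yel 55.749437213568015 1.8708912382028617
post 29.48763085478831 -1.7199426290449846
redp 130.13951821771076 -0.17141246722255243
yelp 126.80356279640793 -0.7149487231329956
```

View pics/c2.png

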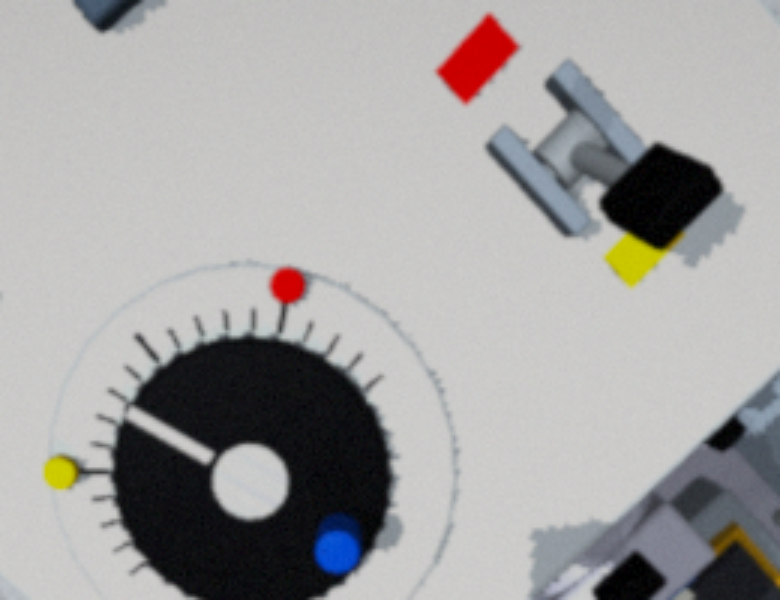

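The machine's rear points at about 1.131 rad in world and the dial axis is at (490,-12). The index is at about 1.39 rad and must turn to 0.13. The lever pivot is near (603,-66). I'll do the lever first: align tool x with the machine's x and stand in front of the lever.

Request:
move_arm([
  [0,[60,98,20],[0,0,-0.79]],
  [0,[60,98,20],[0,0,-0.79]],
  [0,[60,98,20],[0,0,-0.79]],
  [0,[60,98,20],[0,0,-0.79]],
  [0,[60,98,20],[0,0,-0.79]],
  [0,[60,98,20],[0,0,-0.79]],
  [0,[60,98,20],[0,0,-0.79]],
  [0,[60,98,20],[0,0,-0.79]],
])

```text
time: 2.65
tool_pos: [573.8, -129.4, 409.7]
orientation: [-2.661, -1.669, 0.001]
ft_force: [1.0, 0.1, 0.4]
gripper_width: 0.003
finger_force: 0.0
```

```bash
cat >> h.py <<'E'
C=np.array([490.2,-12.4]);H=1.131
X=np.array([np.cos(H),np.sin(H)]);Y=np.array([-X[1],X[0]])
def mf(p): v=np.array(p)[:2]-C; return np.array([v@X,v@Y])
def st():
    s=read_state();R=cv2.Rodrigues(np.array(s['orientation']))[0]
    print('t',s['time'],'mach',mf(s['tool_pos']).round(1),'z',s['tool_pos'][2].round(1),'yaw',np.arctan2(R[1,0],R[0,0]).round(3),'tilt',R[:2,2].round(3),'F',np.round(s['ft_force'],1))
E
python3 - <<'E'
from h import *
st();snap('wrist','w1');st()
E
```

```text
t 2.65 mach [ -70.3 -125.5] z 409.7 yaw 1.121 tilt [-0.001  0.   ] F [1.  0.1 0.4]
t 2.7 mach [ -70.1 -125.4] z 409.8 yaw 1.119 tilt [-0.001 -0.   ] F [-0.7 -1.1  0.2]
```

View pics/w1.png

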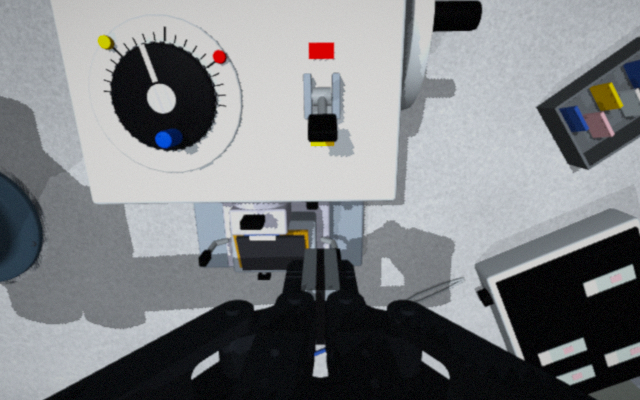

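The tool is now square with the machine, and the lever paddle (321,127) is straight ahead of the fingers (320,260). Next I descend, then push forward.

Request:
move_arm([
  [0,[0,0,40],[0,0,0]],
  [0,[0,0,80],[0,0,0]],
  [0,[0,0,113],[0,0,0]],
  [0,[0,0,113],[0,0,0]],
  [0,[15,0,113],[0,0,0]],
  [0,[20,0,113],[0,0,0]],
  [0,[25,0,113],[0,0,0]],
])

```text
time: 3.28
tool_pos: [585.9, -105.8, 299.4]
orientation: [2.658, 1.669, 0.003]
ft_force: [-0.2, 0.7, 1.2]
gripper_width: -0.0
finger_force: 0.0
```

Request:
move_arm([
  [0,[3,0,0],[0,0,0]],
  [0,[6,0,0],[0,0,0]],
  [0,[9,0,0],[0,0,0]],
  [0,[12,0,0],[0,0,0]],
  [0,[15,0,0],[0,0,0]],
  [0,[18,0,0],[0,0,0]],
  [0,[21,0,0],[0,0,0]],
  [0,[24,0,0],[0,0,0]],
])

```text
time: 3.95
tool_pos: [595.6, -83.7, 296.9]
orientation: [-2.66, -1.671, 0.0]
ft_force: [-1.8, -3.8, 1.9]
gripper_width: 0.006
finger_force: 1.4
```

Run:
```python
from h import *
st();snap('wrist','w2')
```

```text
t 3.95 mach [ -19.6 -125.7] z 296.9 yaw 1.122 tilt [-0.  0.] F [-1.8 -3.8  1.9]
```

View pics/w2.png

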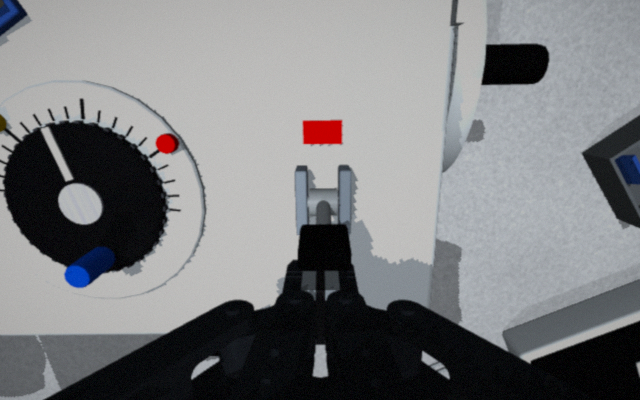

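The paddle (325,247) rests against the fingertip and is moving, with about 4 N. I'll keep pushing.

Request:
move_arm([
  [0,[3,0,0],[0,0,0]],
  [0,[6,0,0],[0,0,0]],
  [0,[9,0,0],[0,0,0]],
  [0,[12,0,0],[0,0,0]],
  [0,[14,0,0],[0,0,0]],
  [0,[16,0,0],[0,0,0]],
  [0,[16,0,0],[0,0,0]],
])

```text
time: 4.58
tool_pos: [602.4, -69.1, 296.7]
orientation: [-2.659, -1.671, 0.0]
ft_force: [-1.4, -1.5, 0.5]
gripper_width: 0.002
finger_force: 1.3
```

Run:
```python
from h import *
st();snap('wrist','w3')
```

```text
t 4.5833 mach [  -3.5 -125.7] z 296.7 yaw 1.122 tilt [-0.     0.001] F [-1.4 -1.5  0.5]
```

View pics/w3.png

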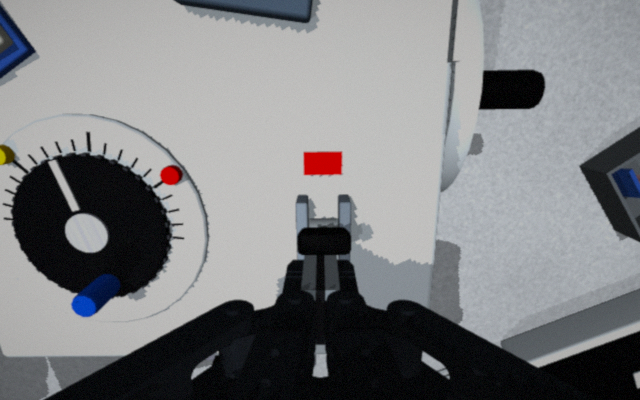

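The paddle (324,242) now looks nearly upright. I'll estimate its angle from its far top edge.

Run:
```python
from h import *
c=load('w3')
for v in(228,242,254):
    for z in(320,): print(v,mf(onz(c,324,v,z)).round(1),np.round(dep(c,324,v)),mf(dep(c,324,v)).round(1))
```

```text
228 [  22.5 -125.1] [611. -49. 308.] [  18.  -125.2]
242 [  17.  -125.1] [611. -50. 320.] [  17.1 -125.1]
254 [  12.1 -125.1] [609. -54. 321.] [  12.6 -125. ]
```

The joint is at about 0.82, so about 8 mm more brings it to roughly 1.05.

Request:
move_arm([
  [0,[3,0,0],[0,0,0]],
  [0,[5,0,0],[0,0,0]],
  [0,[7,0,0],[0,0,0]],
  [0,[8,0,0],[0,0,0]],
  [0,[8,0,0],[0,0,0]],
])

```text
time: 5.05
tool_pos: [606.1, -62.0, 296.9]
orientation: [-2.66, -1.671, -0.001]
ft_force: [-2.1, -1.9, -0.0]
gripper_width: 0.002
finger_force: 0.9
```

Run:
```python
from h import *
st();snap('wrist','w4')
c=load('w4')
for v in range(215,262,4): print(v,mf(dep(c,324,v)).round(1),dep(c,324,v)[2].round(1))
```

```text
t 5.05 mach [   4.4 -126. ] z 296.9 yaw 1.122 tilt [0. 0.] F [-2.1 -1.9 -0. ]
215 [  13.1 -126. ] 256.3
219 [  10.5 -126. ] 255.6
223 [  31.  -125.4] 316.5
227 [  29.1 -125.4] 315.9
231 [  28.2 -125.4] 317.7
235 [  26.9 -125.4] 318.2
239 [  25.4 -125.4] 318.7
243 [  22.9 -125.4] 316.6
247 [  13.9 -125.5] 300.5
251 [  14.  -125.5] 304.7
255 [  14.3 -125.4] 309.2
259 [  13.9 -125.4] 312.1
```

The lever is at about 1.05. I'll give it 1 mm more, then back away, rise and go to the right of the finger post.

Request:
move_arm([
  [0,[1,0,0],[0,0,0]],
  [0,[1,0,0],[0,0,0]],
  [0,[-20,0,0],[0,0,0]],
  [0,[-30,0,-30],[0,0,0]],
  [0,[-32,0,-60],[0,0,0]],
  [0,[-32,-40,-60],[0,0,0]],
  [0,[-32,-80,-60],[0,0,0]],
  [0,[-32,-90,-60],[0,0,0]],
])

```text
time: 5.77
tool_pos: [508.4, -49.7, 357.5]
orientation: [-2.658, -1.672, -0.003]
ft_force: [-0.1, -0.1, 0.1]
gripper_width: -0.002
finger_force: 0.0
```

Run:
```python
from h import *
st();snap('wrist','w5');st()
c=load('w5')
for lo,hi,z in(((105,120,60),(130,255,255),290),((168,120,80),(180,255,255),265)):
  try: b=blob(c,lo,hi,(100,540,40,330),z);print(b,mf(b[2]))
  except Exception as e: print(e)
```

```text
t 5.7667 mach [-26.  -32.3] z 357.5 yaw 1.123 tilt [0.001 0.002] F [-0.1 -0.1  0.1]
t 5.8167 mach [-25.9 -32.7] z 357.8 yaw 1.124 tilt [0.002 0.002] F [1.7 0.9 0.7]
(array([285.37162162, 214.08333333]), np.int32(444), array([486.62556314, -39.28645724, 290.        ])) [-25.84973389  -8.21276079]
(array([458.25, 120.5 ]), np.int32(8), array([612.22228698, -37.27493254, 265.        ])) [  29.44382699 -121.00108198]
```

View pics/w5.png

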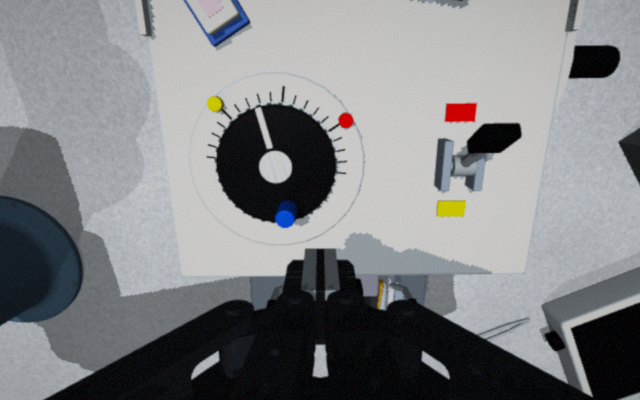

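The lever leans onto the red side. The post (285,217) is left of the fingers and clear of them. Next: descend beside it to 9 mm above the dial face, then push left (tool -y).

Request:
move_arm([
  [0,[0,2,40],[0,0,0]],
  [0,[0,2,70],[0,0,0]],
  [0,[0,2,82],[0,0,0]],
  [0,[0,2,83],[0,0,0]],
  [0,[0,0,83],[0,0,0]],
  [0,[0,-3,83],[0,0,0]],
  [0,[0,-6,83],[0,0,0]],
  [0,[0,-9,83],[0,0,0]],
])

```text
time: 6.48
tool_pos: [504.1, -48.9, 276.3]
orientation: [2.656, 1.668, 0.005]
ft_force: [3.7, -5.2, 0.9]
gripper_width: -0.002
finger_force: 2.8
```

Request:
move_arm([
  [0,[0,-3,0],[0,0,0]],
  [0,[0,-6,0],[0,0,0]],
  [0,[0,-9,0],[0,0,0]],
  [0,[0,-11,0],[0,0,0]],
  [0,[0,-13,0],[0,0,0]],
  [0,[0,-15,0],[0,0,0]],
])

```text
time: 6.98
tool_pos: [490.4, -42.9, 276.1]
orientation: [2.656, 1.668, 0.004]
ft_force: [2.5, -3.3, 1.8]
gripper_width: -0.002
finger_force: 2.1
```

Run:
```python
from h import *
st();snap('wrist','w6')
```

```text
t 6.9833 mach [-27.5 -13.1] z 276.1 yaw 1.121 tilt [ 0.005 -0.004] F [ 2.5 -3.3  1.8]
```

View pics/w6.png

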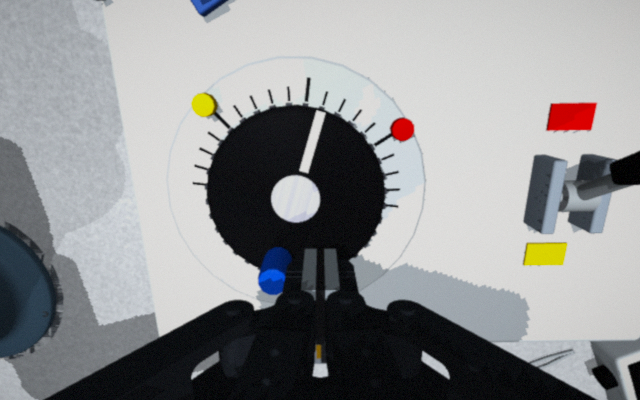

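The finger pushes the post (272,272); the index (318,112) has passed the middle and is heading for the red marker (402,129). I'll continue most of the way, then measure by script.

Request:
move_arm([
  [0,[1,-3,0],[0,0,0]],
  [0,[2,-6,0],[0,0,0]],
  [0,[4,-8,0],[0,0,0]],
  [0,[5,-10,0],[0,0,0]],
  [0,[6,-12,0],[0,0,0]],
  [0,[7,-14,0],[0,0,0]],
  [0,[7,-14,0],[0,0,0]],
])

```text
time: 7.62
tool_pos: [480.8, -29.4, 275.6]
orientation: [2.658, 1.67, 0.005]
ft_force: [4.2, -1.4, 2.4]
gripper_width: -0.003
finger_force: 2.4
```

```bash
cat > idx.py <<'E'
from h import *
import sys
f=sys.argv[1]
if f!='w6': st();snap('wrist',f)
c=load(f);K=np.array(c['K']);R=cv2.Rodrigues(c['R'])[0];o=c['o'].ravel()
def px(x,y,z): q=K@R.T@(np.array([*(C+x*X+y*Y),z])-o); return q[:2]/q[2]
# rectify the dial plane z=265 to a 4 px/mm top view in machine axes (col = -y, row = -x)
S=4;g=np.float32([px(70-i/S,70-j/S,265) for i in range(560) for j in range(560)]).reshape(560,560,2)
t=cv2.remap(c['im'],g[...,0],g[...,1],cv2.INTER_LINEAR)
hs=cv2.cvtColor(t,cv2.COLOR_RGB2HSV)
m=cv2.inRange(hs,(0,150,80),(6,255,255))|cv2.inRange(hs,(170,150,80),(180,255,255))
w=cv2.inRange(hs,(0,0,120),(180,70,255))
ii,jj=np.mgrid[0:560,0:560];xx=70-ii/S;yy=70-jj/S
def cen(k): return np.array([xx[k].mean(),yy[k].mean()])
cap=cen((w>0)&(np.hypot(xx,yy)<11));cap=cen((w>0)&(np.hypot(xx-cap[0],yy-cap[1])<11))
r=cen((m>0)&(np.abs(np.hypot(xx,yy)-56)<8))
d=np.hypot(xx-cap[0],yy-cap[1]);L=(w>0)&(d>17)&(d<36)&(xx>0)
P=np.c_[xx[L],yy[L]].astype(np.float32)
vx,vy,x0,y0=cv2.fitLine(P,cv2.DIST_HUBER,0,.01,.01).ravel()
if vx<0: vx,vy=-vx,-vy
li=np.arctan2(*(P.mean(0)-cap)[::-1]);ra=np.arctan2(*(r-cap)[::-1])
print('cap',cap.round(2),'red',r.round(2),'r',np.hypot(*(r-cap)).round(2),'n',L.sum(),'idx(cap)',li.round(3),'idx(fit)',np.arctan2(vy,vx).round(3),'red',ra.round(3))
print('offset of red from fitted line mm',(vx*(r[1]-y0)-vy*(r[0]-x0)).round(2),'from cap line',(56*np.sin(ra-li)).round(2))
E
python3 idx.py w6;python3 idx.py w7
```

```text
cap [-0.2   0.04] red [ 30.33 -46.93] r 56.02 n 1317 idx(cap) -0.3 idx(fit) -0.297 red -0.994
offset of red from fitted line mm -35.88 from cap line -35.82
t 7.6167 mach [-19.4   1.3] z 275.6 yaw 1.122 tilt [ 0.004 -0.001] F [ 4.2 -1.4  2.4]
cap [-0.25 -0.04] red [ 30.43 -46.77] r 55.9 n 1331 idx(cap) -0.895 idx(fit) -0.887 red -0.99
offset of red from fitted line mm -5.53 from cap line -5.28
```

Request:
move_arm([
  [0,[0.4,-0.6,0],[0,0,0]],
  [0,[0.7,-1.2,0],[0,0,0]],
  [0,[0.8,-1.5,0],[0,0,0]],
  [0,[0.8,-1.5,0],[0,0,0]],
])

```text
time: 8.0
tool_pos: [480.1, -28.1, 275.5]
orientation: [2.658, 1.669, 0.006]
ft_force: [6.8, -1.3, 3.4]
gripper_width: -0.0
finger_force: 3.2
```

```bash
python3 idx.py w8
```

```text
t 8.0 mach [-18.5   2.5] z 275.5 yaw 1.122 tilt [ 0.005 -0.001] F [ 6.8 -1.3  3.4]
cap [-0.28 -0.05] red [ 30.46 -46.79] r 55.94 n 1335 idx(cap) -0.951 idx(fit) -0.942 red -0.989
offset of red from fitted line mm -2.41 from cap line -2.15
```

Request:
move_arm([
  [0,[0.2,-0.6,0],[0,0,0]],
  [0,[0.4,-1.1,0],[0,0,0]],
  [0,[0.4,-1.1,0],[0,0,0]],
])

```text
time: 8.3
tool_pos: [479.7, -27.2, 275.6]
orientation: [2.657, 1.669, 0.008]
ft_force: [7.6, -1.9, 2.4]
gripper_width: -0.002
finger_force: 4.0
```

```bash
python3 idx.py w9
```

```text
t 8.3 mach [-17.9   3.2] z 275.6 yaw 1.122 tilt [ 0.006 -0.   ] F [ 7.6 -1.9  2.4]
cap [-0.28 -0.06] red [ 30.47 -46.76] r 55.92 n 1338 idx(cap) -0.988 idx(fit) -0.982 red -0.989
offset of red from fitted line mm -0.18 from cap line -0.01
```

Aligned to about 0.2 mm. I'll back away sideways, rise and check.

Request:
move_arm([
  [0,[0,4,0],[0,0,0]],
  [0,[0,10,0],[0,0,0]],
  [0,[0,16,0],[0,0,0]],
  [0,[0,16,-35],[0,0,0]],
  [0,[0,16,-75],[0,0,0]],
  [0,[-15,16,-95],[0,0,0]],
  [0,[-15,16,-95],[0,0,0]],
  [0,[-15,16,-95],[0,0,0]],
])

```text
time: 9.02
tool_pos: [486.2, -47.9, 369.8]
orientation: [2.66, 1.67, 0.001]
ft_force: [-0.1, 0.3, -0.3]
gripper_width: -0.0
finger_force: 0.0
```

```bash
python3 idx.py w10
python3 - <<'E'
from h import *
c=load('w10')
h=cv2.cvtColor(c['im'],cv2.COLOR_RGB2HSV)
# lever: points on deck area well above deck near the lever
P=[]
for v in range(0,260,2):
    for u in range(330,640,2):
        if c['d'][v,u]>0:
            q=dep(c,u,v);m=mf(q)
            if abs(m[1]+125)<14 and abs(m[0])<60 and 300<q[2]<335: P.append([*m,q[2]])
P=np.array(P);print(len(P),P.mean(0),P.min(0),P.max(0))
E
```

```text
t 9.0167 mach [-33.9 -11.5] z 369.8 yaw 1.121 tilt [ 0.001 -0.   ] F [-0.1  0.3 -0.3]
cap [-0.08 -0.01] red [ 30.14 -47.05] r 55.91 n 1293 idx(cap) -0.985 idx(fit) -0.98 red -1.0
offset of red from fitted line mm -0.98 from cap line -0.82
310 [  23.83241515 -122.42363692  311.8960249 ] [  14.66355783 -134.7169996   300.39986367] [  31.46773322 -113.96870129  318.48544163]
```

```bash
python3 -c "
from workcell import *
print(close_job())"
```

```text
the job is handed in; nothing more can be done
None
```

I pushed the lever over to its red side (about 1.05 of 1.10 rad) and turned the dial until its index line was within about 1 mm of the red marker's centre. I then drew the arm clear and handed the job in at about 9 s; no verdict came back.

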